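# Move three sample vessels on to their next bench stations

### The arm

A 6-joint arm with a two-finger parallel gripper is mounted at the origin on the work surface. World frame = base frame: x ahead of the robot, y to its left, z up, the work surface at z = 0. Lengths are in mm, angles in rad, forces in N, time in s.
With the tool pointing down it reaches from about 325 to 1000 mm from the base axis. Payload 5.1 kg.
Tool frame: the origin (TCP) lies on the centre line of the jaws, within the pads' length; the fingertips stand 22 mm ahead of it and the grasp point (between the pads) lies 3 mm ahead of it; z points along the fingers, y is the line along which they close (so a half turn about z gives the same grasp; the last joint's range is limited). The gripper opens to 85 mm and grips with 20 to 120 N. Pads are 22 mm wide; open, the fingers measure 114 mm over their backs; the gripper's body (76 mm by 85 mm) begins 54 mm behind the grasp point. The pads swing forward as they close: fully open they stand 13 mm farther back than shut.
Start: joints at [-0.083, 0.124, 1.65, -0, 1.367, -0.083], TCP at [649.988, -0.028, 253.322] pointing down, gripper open.
Joint ranges: [-2.61, 2.61], [-1.02, 2.33], [0.03, 2.71], [-1.35, 4.49], [0.32, 2.68], [-2.91, 2.91]. Speed limits (rad/s): [2.57, 2.57, 3.14, 3.14, 3.14, 3.14].

### API

Orientations are given as a rotation vector (axis times angle).
In Python, from bench import env gives the robot as it stands.
- The arm moves only by the tool jog_arm, never from a script. Its argument "increments" is a list of rows, each an object with "hand": the finger opening in m, from 0 to 0.0854; "xyz": the shift along the world's x, y, z in m, a list of three; "turn": the turn, a rotation vector about the world's x, y, z in rad, a list of three. In form: [{"hand": hand, "xyz": [dx, dy, dz], "turn": [rx, ry, rz]}, ...]. A call has 1 to 8 rows; each row shifts and turns the commanded pose from where the row before left it; what a row does not reach is not made up. A row lasts 1/12 s, in which the tool goes at most 41.7 mm and 7.16 degrees, less where a joint would pass 70% of its speed; a pose out of reach is approached as far as the arm can. A call is refused whole if a number of a shift passes 0.0417 or a number of a turn 0.125, either way. A call with a gripper value outside its range is refused whole. The fingers move at their own pace and stop on an object; "squeeze" is the grip in N (left out, the last holds). Time passes only in rows, so rows that do not move let the fingers close. It gives the time, the measured TCP pose, the force, the opening and the grip force at its end, in the units of the state.
- env.state(): the state, without advancing time (a new reading comes with each control period).
- env.capture(name): name is "scene" or "side" or "wrist"; returns (picture, depth): 480x640x3 uint8, blue, green, red; 480x640 float32, mm along the optical axis (not along the pixel's ray), 0 where there is no reading.
- env.camera_model(name): a dict with "vertical_fov" (degrees; the focal length in pixels is half the picture's height over the tangent of half this angle, whatever the lens; pixels are square), "cx", "cy" (the principal point, pixels), "k1" (the pictures are not rectified: a ray, as slopes to the right and down, at radius r is drawn at 1 + k1 r^2 times it, then the intrinsics apply), "world_from_camera" (4x4, takes a point from camera to world coordinates). Camera axes: x right, y up, looking along -z (the intrinsics and any distortion apply to the point x, -y, -z); pixel columns grow to the right and rows downward; lengths in mm; the calibration is good to about 2 mm. A picture is of the moment at which its call begins: read the wrist's pose just before it. camera_model takes no time and is no camera call; for the wrist camera it gives the pose at the moment of the call.
- env.finish_job(): hands the job in; it is judged then, once.
Trained networks look in the newest picture that a camera, given by its name, has taken for a name from the list of things; names that differ only in an ending like _2 or _b are one class to them, and where a whole thing is asked for, a point or a joint stands for the part that bears it (a point fixed in the world has none). Each returns a list of dicts, best first, with "score" (0 to 1); they miss things now and then, are a little off and sometimes report something else, mostly with a low value. They report only what shows in the picture. A call takes as long as a camera call. They do not tell look-alikes from the thing itself.
- env.search_frame(camera, target): "xyz" ([x, y, z] in mm, in world coordinates, good to about 4 mm: the middle of the surface that is visible of it).
- env.trace(camera, target): "mask" (480x640 bool, what is visible of it).
The state is a dict: "time_s": time; "joints": joint angles; "qd": joint speeds; "joint_efforts": joint torques, N m; "tcp_pos": TCP position; "tcp_rot": TCP orientation; "force": force on the tool from outside, world axes, zero at the start; "wrist_torque": the same for the moment, N m; "grip_width": opening from 0.0 (shut) to 1.0 (fully open); "gripper_force": force on a finger pad.
Only numpy, scipy, OpenCV 4.12 (cv2) and the standard library are available. Lean on these libraries where they do the work, as an engineer would, in place of code of your own. Each camera call takes 0.05 s, during which the arm holds its last target. There are 200 camera calls.

### The job

Each of the three amber glass vessels has finished at its present station and moves on: the square bottle from the stirrer to the balance, the squat jar from the balance to the round viewing lamp, and the slim vial from the lamp to the stirrer; the cork mat is free for parking one on the way. Stand each vessel upright in the middle of its station's plate, setting it down rather than dropping it, and keep all three upright throughout. Leave the stack of dishes, the pen pot and the roll of tape standing where they are.

Things in the scene. Friction and masses are not known exactly. Their poses are not given: they have to be found in the camera images.
- square_bottle_mid (a point): Centre (half-way up, 39 mm above its base) of the square amber glass bottle, loose, 78 mm tall, about 0.13 to 0.25 kg. Square body 44 x 44 mm, 56 mm high; its side faces are normal to its x and y axes; on top a round neck and a white cap 32 mm in diameter. Starts upright on the stirrer at any yaw. z points up.
- jar_mid (a point): Centre (half-way up, 25 mm above its base) of the squat round amber jar with white lid, loose, 58 mm in diameter all the way up, 50 mm tall, about 0.11 to 0.22 kg. Starts upright on the balance. z points up.
- vial_mid (a point): Centre (half-way up, 42 mm above its base) of the slim round amber vial, loose, 84 mm tall: glass body 34 mm in diameter and 66 mm high, then a white cap 28 mm in diameter, about 0.07 to 0.14 kg. Starts upright on the viewing lamp. z points up.
- stirrer_place (a point): Middle of the top face of the stirrer's round white plate (100 mm in diameter, flat, no rim), 50 mm above the bench. The stirrer is a fixed white square box, 116 x 116 mm, 42 mm high below its plate, with a black knob on its front. z points up.
- balance_place (a point): Middle of the top face of the balance's round steel pan (84 mm in diameter, flat, no rim, does not give), 30 mm above the bench. The balance is a fixed flat grey box, 140 x 94 mm, 22 mm high, reaching 92 mm from the pan's middle towards its own -x (display side) and 48 mm towards +x. z points up.
- lamp_place (a point): Middle of the top face of the viewing lamp's round white glass (92 mm in diameter, flat, no rim), 36 mm above the bench. The lamp is a fixed black drum 112 mm in diameter, 34 mm high. z points up.
- mat_place (a point): Middle of the top face of the free square cork mat (100 x 100 mm, 4 mm thick, fixed to the bench), empty at the start. z points up.
- dishes_mid (a point): Centre (30 mm above the bench) of a loose stack of four culture dishes that keeps together as one piece, 90 mm in diameter, 60 mm tall. A bystander: leave it alone.
- pen_pot_mid (a point): Centre (42 mm above the bench) of a loose white pen pot, 68 mm in diameter, 85 mm tall, pens standing out up to 140 mm above the bench. A bystander: leave it alone.
- tape_mid (a point): Centre (10 mm above the bench) of a roll of paper tape lying flat, loose, 64 mm in diameter, 20 mm tall. A bystander: leave it alone.
Mind the look-alikes: they are no part of the job. Leave any red look-alike of the part that bears square_bottle_mid alone. What is shaped like the part that bears jar_mid but yellow is not meant.

How it is judged (in metres and radians):
At the end, for the whole second after the job is handed in: The square bottle stands on the balance pan, the squat jar on the viewing lamp and the slim vial on the stirrer plate, each within 15 mm of the plate's middle, base on the plate (within 6 mm), upright (within 7 degrees), let go and at rest (horizontal distance between square_bottle_mid and balance_place below 0.015 m and z of square_bottle_mid in the frame of balance_place between 0.033 and 0.045 m and angle between each of square_bottle_mid, jar_mid, vial_mid's own z axis and vertical below 0.12 rad and linear speed of each of square_bottle, jar, vial below 0.02 m/s and contact force between the fingers and square_bottle below 0.1 N and horizontal distance between jar_mid and lamp_place below 0.015 m and z of jar_mid in the frame of lamp_place between 0.019 and 0.031 m and contact force between the fingers and jar below 0.1 N and horizontal distance between vial_mid and stirrer_place below 0.015 m and z of vial_mid in the frame of stirrer_place between 0.036 and 0.048 m and contact force between the fingers and vial below 0.1 N); the robot touches nothing.
It fails at once if a vessel is tipped more than 35 degrees (angle between any of square_bottle_mid, jar_mid, vial_mid's own z axis and vertical above 0.61 rad).
It fails at once if a vessel is dropped or thrown (faster than 0.5 m/s with no finger touching it) ((linear speed of square_bottle above 0.5 m/s and contact force between the fingers and square_bottle below 0.05 N) or (linear speed of jar above 0.5 m/s and contact force between the fingers and jar below 0.05 N) or (linear speed of vial above 0.5 m/s and contact force between the fingers and vial below 0.05 N)).
It fails at once if the stack of dishes, the pen pot or the roll of tape is shifted more than 20 mm or knocked over (distance of any of dishes_mid, pen_pot_mid, tape_mid from where it was at the start of the episode above 0.02 m or angle between any of dishes_mid, pen_pot_mid, tape_mid's own z axis and vertical above 0.4 rad).
It also fails if it takes over 112 s, if anything falls off the work surface, if the arm or the gripper's body presses on something with over 40 N, if the wrist force passes 120 N, or if a joint passes its speed limit or range.

## Working session

There is one attempt and no reset: what is moved stays moved. The work goes in short steps, Python scripts to look and compute and a tool call to move; the robot and the scene stay as the last step left them, time stands still between calls to the robot, and variables do not carry over. Pictures are saved under pics/ and viewed, at most 14 in all, crops included, and the job is handed in when it is done.

Besides the shell and the picture viewer there is one more tool, called after "Call:" in YAML: its name, and indented under it one key for each argument. jog_arm: Moves the arm, as the interface text tells. Its arguments: {"type":"object","properties":{"increments":{"type":"array"},"squeeze":{"type":"number"}},"required":["increments"]}

```bash
mkdir -p pics; cat > h.py <<'E'
import numpy as np, cv2
from bench import env
def cloud(cam,d,M=None):
    M=M or env.camera_model(cam); f=240/np.tan(np.radians(M["vertical_fov"]/2))
    K=np.array([[f,0,M["cx"]],[0,f,M["cy"]],[0,0,1]],float)
    v,u=np.mgrid[0:480,0:640].astype(np.float32)
    p=cv2.undistortPoints(np.stack([u,v],-1).reshape(-1,1,2),K,np.array([M["k1"],0,0,0],float)).reshape(480,640,2)
    P=np.stack([p[...,0]*d,-p[...,1]*d,-d,np.ones_like(d)],-1)
    return (P@np.array(M["world_from_camera"]).T)[...,:3]
E
cat > a.py <<'E'
from h import *
for c in ["scene","side"]:
    im,d=env.capture(c); cv2.imwrite(f"pics/{c}0.png",im); np.save(f"{c}0.npy",cloud(c,d))
    print(c,np.round(np.array(env.camera_model(c)["world_from_camera"])[:3,3]))
    for t in ["square_bottle_mid","jar_mid","vial_mid","stirrer_place","balance_place","lamp_place","mat_place","dishes_mid","pen_pot_mid","tape_mid"]:
        print(t,[(round(r["score"],2),np.round(r["xyz"]).tolist()) for r in env.search_frame(c,t)[:3]])
print(env.state())
E
python3 a.py
```

```text
scene [1031. -511.  665.]
square_bottle_mid [(0.78, [564.0, 301.0, 87.0]), (0.63, [586.0, 439.0, 39.0]), (0.57, [428.0, 262.0, 43.0])]
jar_mid [(0.75, [443.0, -28.0, 44.0]), (0.62, [471.0, 102.0, 74.0])]
vial_mid [(0.63, [482.0, -310.0, 89.0]), (0.29, [490.0, -324.0, 33.0])]
stirrer_place [(0.84, [590.0, 266.0, 35.0])]
balance_place [(0.93, [455.0, 92.0, 25.0])]
lamp_place [(0.91, [490.0, -322.0, 35.0]), (0.6, [435.0, -135.0, 74.0]), (0.24, [719.0, -290.0, 57.0])]
mat_place [(0.7, [617.0, -140.0, 4.0])]
dishes_mid [(0.69, [718.0, -292.0, 59.0])]
pen_pot_mid [(0.8, [430.0, -136.0, 72.0])]
tape_mid [(0.68, [679.0, 104.0, 22.0])]
side [184. 782. 572.]
square_bottle_mid [(0.92, [410.0, 290.0, 52.0]), (0.88, [540.0, 326.0, 98.0]), (0.74, [563.0, 466.0, 52.0])]
jar_mid [(0.82, [456.0, 140.0, 72.0])]
vial_mid [(0.85, [466.0, -296.0, 85.0])]
stirrer_place [(0.62, [522.0, 344.0, 35.0])]
balance_place [(0.58, [422.0, 149.0, 23.0])]
lamp_place [(0.93, [476.0, -288.0, 38.0])]
mat_place []
dishes_mid [(0.77, [694.0, -258.0, 44.0])]
pen_pot_mid [(0.59, [406.0, -100.0, 66.0])]
tape_mid [(0.8, [663.0, 122.0, 16.0]), (0.68, [405.0, -100.0, 66.0])]
{'time_s': 1.1, 'joints': array([-8.26115703e-02,  1.23766494e-01,  1.65024861e+00,  5.70422824e-06,
        1.36752575e+00, -8.26281395e-02]), 'qd': array([-0.00051022,  0.00061725, -0.00067504, -0.00039553, -0.00156022,
       -0.00153863]), 'joint_efforts': array([-9.79503311e-04, -4.23600447e+01, -3.65768301e+01, -2.09976824e-04,
        5.01542690e-04,  4.87214962e-06]), 'tcp_pos': array([ 6.50002456e+02, -3.53706416e-02,  2.53374336e+02]), 'tcp_rot': array([2.22139895e+00, 2.22143320e+00, 5.92897950e-05]), 'force': array([-0.01027084, -0.33474013,  0.31205692]), 'wrist_torque': array([ 0.04306501,  0.00588956, -0.02812972]), 'gripper_force': 0.0, 'grip_width': 0.9977498401747502}
```

View pics/scene0.png

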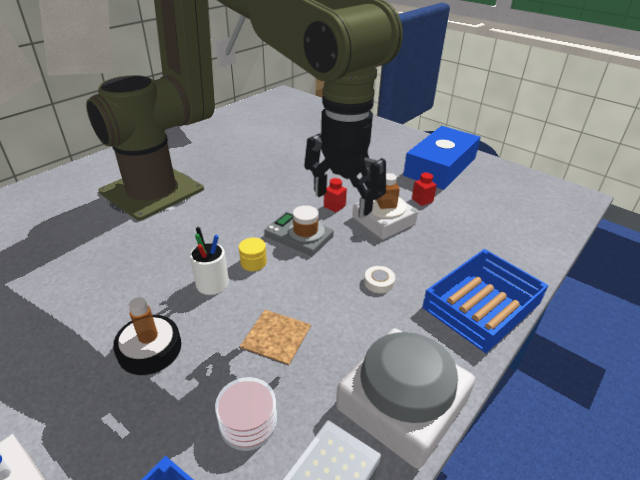

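View pics/side0.png

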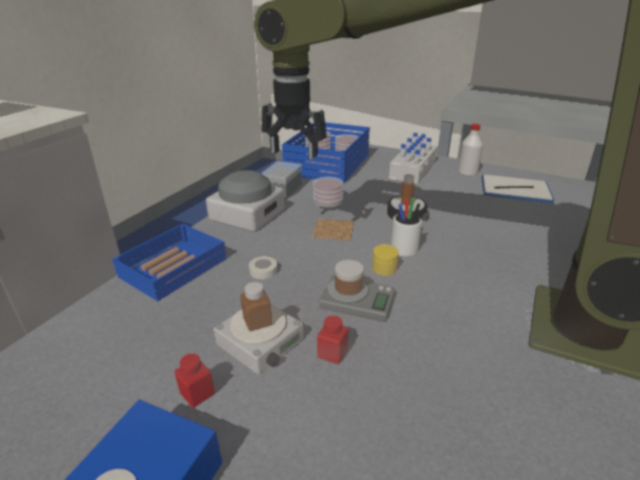

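The scene picture shows the jar on the balance at (305,222), the square bottle on the stirrer at (387,195) and the vial on the lamp at (143,322). The empty cork mat is at (277,336). The red bottles at (335,195) and (424,188) and the yellow jar at (253,253) are look-alikes. Next I'll get plate centres and tops from the depth clouds.

```bash
cat > b.py <<'E'
from h import *
C={c:np.load(f"{c}0.npy") for c in ["scene","side"]}
Q={"stir":(556,313,50,80,4),"bal":(455,118,30,75,3),"lamp":(483,-305,36,80,3),"mat":(617,-140,4,90,2),
"bot_cap":(552,313,78+50,50,5),"jarlid":(463,121,80,50,4),"vialcap":(474,-303,120,40,5),"redA":(419,276,78,40,6),"redB":(575,452,78,40,6),"yel":(440,-25,50,50,5),"pot":(418,-118,85,60,5),"dish":(706,-275,60,70,4),"tape":(671,113,20,60,4)}
for n,(x,y,z,r,t) in Q.items():
  for c,P in C.items():
    p=P.reshape(-1,3); m=(np.hypot(p[:,0]-x,p[:,1]-y)<r)&(abs(p[:,2]-z)<t); p=p[m]
    if len(p)<8: print(n,c,len(p)); continue
    (cx,cy),R=cv2.minEnclosingCircle(p[:,:2].astype(np.float32))
    print(n,c,len(p),"mec",round(cx),round(cy),round(R),"mean",np.round(p.mean(0)))
E
python3 b.py
```

```text
stir scene 379 mec 551 302 70 mean [570. 295.  50.]
stir side 1070 mec 552 312 51 mean [543. 323.  50.]
bal scene 247 mec 441 120 60 mean [466. 111.  31.]
bal side 389 mec 441 127 59 mean [453. 139.  30.]
lamp scene 1838 mec 468 -309 56 mean [ 475. -314.   36.]
lamp side 189 mec 464 -304 54 mean [ 469. -305.   35.]
mat scene 2481 mec 617 -140 90 mean [ 618. -136.    4.]
mat side 443 mec 613 -134 69 mean [ 611. -130.    3.]
bot_cap scene 74 mec 555 310 17 mean [557. 308. 128.]
bot_cap side 206 mec 552 311 17 mean [551. 313. 128.]
jarlid scene 324 mec 459 118 29 mean [461. 116.  81.]
jarlid side 388 mec 459 120 29 mean [458. 122.  79.]
vialcap scene 193 mec 471 -304 15 mean [ 472. -305.  120.]
vialcap side 43 mec 469 -303 15 mean [ 467. -301.  118.]
redA scene 86 mec 422 274 18 mean [422. 271.  77.]
redA side 221 mec 420 276 17 mean [419. 278.  78.]
redB scene 83 mec 577 454 16 mean [578. 453.  77.]
redB side 286 mec 574 457 17 mean [574. 459.  77.]
yel scene 398 mec 430 -18 31 mean [432. -21.  51.]
yel side 301 mec 427 -18 31 mean [428. -16.  48.]
pot scene 528 mec 416 -122 35 mean [ 422. -128.   87.]
pot side 262 mec 412 -122 35 mean [ 411. -112.   84.]
dish scene 2592 mec 706 -288 46 mean [ 709. -289.   60.]
dish side 289 mec 707 -286 46 mean [ 706. -284.   58.]
tape scene 487 mec 673 113 33 mean [675. 111.  21.]
tape side 361 mec 674 115 33 mean [672. 118.  20.]
```

Call:
jog_arm:
  increments:
    - {"hand": 0.085,"xyz": [-0.032,0.02,0],"turn": [0,0,0]}
    - {"hand": 0.085,"xyz": [-0.032,0.02,0],"turn": [0,0,0]}
    - {"hand": 0.085,"xyz": [-0.032,0.02,0],"turn": [0,0,0]}
    - {"hand": 0.085,"xyz": [-0.032,0.02,0],"turn": [0,0,0]}
    - {"hand": 0.085,"xyz": [-0.032,0.02,0],"turn": [0,0,0]}
    - {"hand": 0.085,"xyz": [-0.031,0.019,0],"turn": [0,0,0]}
    - {"hand": 0.085,"xyz": [0,0,0],"turn": [0,0,0]}
    - {"hand": 0.085,"xyz": [0,0,0],"turn": [0,0,0]}
  squeeze: 40

```text
time_s: 1.77
tcp_pos: [458.0, 119.7, 253.6]
tcp_rot: [2.218, 2.223, 0.002]
force: [0.6, -0.5, 0.6]
grip_width: 1.001
gripper_force: 0.0
```

```bash
cat > w.py <<'E'
import sys
from h import *
# w.py name  then quads n,x,y,z,r,t
n=sys.argv[1]; s=env.state(); M=env.camera_model("wrist"); im,d=env.capture("wrist"); cv2.imwrite(f"pics/{n}.png",im)
P=cloud("wrist",d,M); np.save(n+".npy",P); p=P.reshape(-1,3)
print(s["time_s"],np.round(s["tcp_pos"],1),np.round(s["tcp_rot"],3),"cam",np.round(np.array(M["world_from_camera"])[:3,3]))
for a in sys.argv[2:]:
    x,y,z,r,t=map(float,a.split(",")); q=p[(np.hypot(p[:,0]-x,p[:,1]-y)<r)&(abs(p[:,2]-z)<t)]
    if len(q)<8: print(a,len(q)); continue
    (cx,cy),R=cv2.minEnclosingCircle(q[:,:2].astype(np.float32)); b=cv2.minAreaRect(q[:,:2].astype(np.float32))
    print(a,len(q),"mec",round(cx,1),round(cy,1),round(R,1),"mean",np.round(q.mean(0),1),"rect",np.round(b[0],1),np.round(b[1],1),round(b[2],1))
E
python3 w.py w1 459,119,80,50,4 459,119,30,50,3
```

```text
1.7667 [458.  119.7 253.6] [2.218e+00 2.223e+00 2.000e-03] cam [459. 201. 375.]
459,119,80,50,4 4257 mec 460.7 118.3 29.0 mean [460.7 119.5  80.7] rect [460.8 118.6] [56.6 57.2] 70.5
459,119,30,50,3 2639 mec 461.1 121.7 42.0 mean [461.3 139.6  30.7] rect [461.1 129.8] [83.5 67. ] 0.1
```

Call:
jog_arm:
  increments:
    - {"hand": 0.085,"xyz": [0.0025,-0.001,-0.035],"turn": [0,0,0]}
    - {"hand": 0.085,"xyz": [0,0,-0.035],"turn": [0,0,0]}
    - {"hand": 0.085,"xyz": [0,0,-0.035],"turn": [0,0,0]}
    - {"hand": 0.085,"xyz": [0,0,-0.035],"turn": [0,0,0]}
    - {"hand": 0.085,"xyz": [0,0,-0.03],"turn": [0,0,0]}
    - {"hand": 0.085,"xyz": [0,0,-0.021],"turn": [0,0,0]}
    - {"hand": 0.085,"xyz": [0,0,0],"turn": [0,0,0]}
    - {"hand": 0.085,"xyz": [0,0,0],"turn": [0,0,0]}

```text
time_s: 2.48
tcp_pos: [461.5, 117.3, 61.3]
tcp_rot: [-2.222, -2.219, 0.004]
force: [0.3, -1.1, 0.6]
grip_width: 0.992
gripper_force: 0.0
```

Call:
jog_arm:
  increments:
    - {"hand": 0.045,"xyz": [0,0,0],"turn": [0,0,0]}
    - {"hand": 0.045,"xyz": [0,0,0],"turn": [0,0,0]}
    - {"hand": 0.045,"xyz": [0,0,0],"turn": [0,0,0]}
    - {"hand": 0.045,"xyz": [0,0,0],"turn": [0,0,0]}
    - {"hand": 0.045,"xyz": [0,0,0],"turn": [0,0,0]}
    - {"hand": 0.045,"xyz": [0,0,0],"turn": [0,0,0]}
  squeeze: 40

```text
time_s: 2.98
tcp_pos: [463.4, 118.1, 64.8]
tcp_rot: [2.219, 2.219, 0.005]
force: [0.0, -0.0, 6.9]
grip_width: 0.67
gripper_force: 43.5
```

Call:
jog_arm:
  increments:
    - {"hand": 0.045,"xyz": [0,0,0.015],"turn": [0,0,0]}
    - {"hand": 0.045,"xyz": [0,0,0.025],"turn": [0,0,0]}
    - {"hand": 0.045,"xyz": [0,0,0.03],"turn": [0,0,0]}
    - {"hand": 0.045,"xyz": [0,0,0.03],"turn": [0,0,0]}
    - {"hand": 0.045,"xyz": [0,0,0.02],"turn": [0,0,0]}
    - {"hand": 0.045,"xyz": [0,0,0],"turn": [0,0,0]}

```text
time_s: 3.48
tcp_pos: [464.6, 118.5, 188.5]
tcp_rot: [2.216, 2.217, 0.014]
force: [1.4, 0.2, -0.8]
grip_width: 0.668
gripper_force: 43.5
```

```bash
python3 w.py w2 461,120,30,60,3; python3 -c "
from h import *
s=env.state();print(s['gripper_force'],s['grip_width'],s['force'])"
```

```text
3.4833 [464.6 118.5 188.5] [2.216 2.217 0.014] cam [464. 199. 310.]
461,120,30,60,3 8306 mec 460.9 121.6 42.0 mean [460.4 129.5  30.7] rect [460.3 128.9] [83.4 69.2] 5.4
43.50379228591919 0.66894672511967 [ 0.081077    0.43695202 -2.17470047]
```

View pics/w2.png

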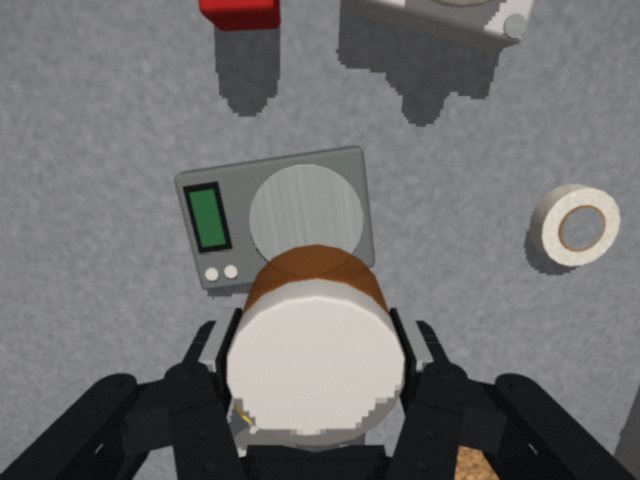

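The jar is held level between the fingers, and the empty pan shows its full width at (307,218), so its centre is about (461, 121.5). Next, the mat.

Call:
jog_arm:
  increments:
    - {"hand": 0.045,"xyz": [0.013,-0.022,0],"turn": [0,0,0]}
    - {"hand": 0.045,"xyz": [0.02,-0.034,0],"turn": [0,0,0]}
    - {"hand": 0.045,"xyz": [0.02,-0.034,0],"turn": [0,0,0]}
    - {"hand": 0.045,"xyz": [0.02,-0.034,0],"turn": [0,0,0]}
    - {"hand": 0.045,"xyz": [0.02,-0.034,0],"turn": [0,0,0]}
    - {"hand": 0.045,"xyz": [0.02,-0.034,0],"turn": [0,0,0]}
    - {"hand": 0.045,"xyz": [0.02,-0.034,0],"turn": [0,0,0]}
    - {"hand": 0.045,"xyz": [0.017,-0.029,0],"turn": [0,0,0]}

```text
time_s: 4.2
tcp_pos: [611.1, -139.1, 179.3]
tcp_rot: [-2.22, -2.218, 0.003]
force: [0.3, 0.2, -1.3]
grip_width: 0.672
gripper_force: 43.5
```

Call:
jog_arm:
  increments:
    - {"hand": 0.045,"xyz": [0,0,-0.02],"turn": [0,0,0]}
    - {"hand": 0.045,"xyz": [0,0,-0.035],"turn": [0,0,0]}
    - {"hand": 0.045,"xyz": [0,0,-0.035],"turn": [0,0,0]}
    - {"hand": 0.045,"xyz": [0,0,-0.025],"turn": [0,0,0]}
    - {"hand": 0.045,"xyz": [0,0,-0.01],"turn": [0,0,0]}
    - {"hand": 0.045,"xyz": [0,0,0],"turn": [0,0,0]}

```text
time_s: 4.7
tcp_pos: [607.6, -135.8, 51.6]
tcp_rot: [-2.215, -2.215, 0.007]
force: [0.0, -0.7, -2.5]
grip_width: 0.671
gripper_force: 43.6
```

```bash
python3 w.py w3 614,-137,3,66,2
```

```text
4.7 [ 607.6 -135.8   51.6] [-2.215 -2.215  0.007] cam [610. -55. 173.]
614,-137,3,66,2 17479 mec 614.0 -136.9 66.0 mean [ 617.  -108.8    3.9] rect [ 615.9 -116.3] [ 90.2 131.4] 84.7
```

View pics/w3.png

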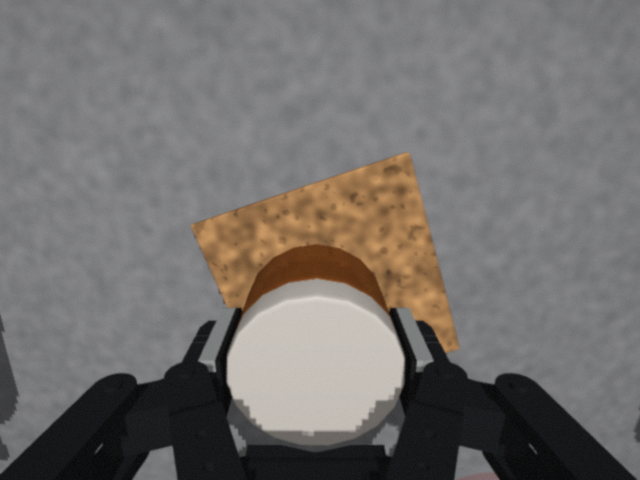

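The jar hangs over the mat, whose visible corners are at (195,225) and (410,155), so it is well within it. Lowering.

Call:
jog_arm:
  increments:
    - {"hand": 0.045,"xyz": [0.002,0,-0.006],"turn": [0,0,0]}
    - {"hand": 0.045,"xyz": [0,0,-0.004],"turn": [0,0,0]}
    - {"hand": 0.045,"xyz": [0,0,0],"turn": [0,0,0]}
    - {"hand": 0.045,"xyz": [0,0,0],"turn": [0,0,0]}

```text
time_s: 5.08
tcp_pos: [614.2, -137.2, 48.5]
tcp_rot: [2.22, 2.22, 0.001]
force: [0.2, 0.1, -0.8]
grip_width: 0.67
gripper_force: 43.6
```

Call:
jog_arm:
  increments:
    - {"hand": 0.045,"xyz": [0,0,0],"turn": [0,0,0]}
    - {"hand": 0.045,"xyz": [0,0,0],"turn": [0,0,0]}
    - {"hand": 0.045,"xyz": [0,0,0],"turn": [0,0,0]}
    - {"hand": 0.045,"xyz": [0,0,0],"turn": [0,0,0]}

```text
time_s: 5.42
tcp_pos: [613.6, -137.1, 47.6]
tcp_rot: [2.221, 2.221, 0.0]
force: [-1.3, 0.8, -1.7]
grip_width: 0.67
gripper_force: 43.6
```

Call:
jog_arm:
  increments:
    - {"hand": 0.045,"xyz": [0,0,-0.004],"turn": [0,0,0]}
    - {"hand": 0.045,"xyz": [0,0,0],"turn": [0,0,0]}
    - {"hand": 0.045,"xyz": [0,0,0],"turn": [0,0,0]}
    - {"hand": 0.045,"xyz": [0,0,0],"turn": [0,0,0]}

```text
time_s: 5.75
tcp_pos: [613.3, -137.0, 43.1]
tcp_rot: [-2.221, -2.221, 0.0]
force: [-0.6, 0.5, -2.6]
grip_width: 0.668
gripper_force: 43.6
```

Call:
jog_arm:
  increments:
    - {"hand": 0.045,"xyz": [0,0,-0.003],"turn": [0,0,0]}
    - {"hand": 0.045,"xyz": [0,0,-0.001],"turn": [0,0,0]}
    - {"hand": 0.045,"xyz": [0,0,0],"turn": [0,0,0]}
    - {"hand": 0.045,"xyz": [0,0,0],"turn": [0,0,0]}
    - {"hand": 0.045,"xyz": [0,0,0],"turn": [0,0,0]}
    - {"hand": 0.045,"xyz": [0,0,0],"turn": [0,0,0]}

```text
time_s: 6.25
tcp_pos: [613.5, -137.0, 39.3]
tcp_rot: [-2.221, -2.221, 0.0]
force: [0.1, 0.7, -1.5]
grip_width: 0.665
gripper_force: 43.5
```

Call:
jog_arm:
  increments:
    - {"hand": 0.045,"xyz": [0,0,-0.001],"turn": [0,0,0]}
    - {"hand": 0.045,"xyz": [0,0,-0.001],"turn": [0,0,0]}
    - {"hand": 0.045,"xyz": [0,0,0],"turn": [0,0,0]}
    - {"hand": 0.045,"xyz": [0,0,0],"turn": [0,0,0]}
    - {"hand": 0.045,"xyz": [0,0,0],"turn": [0,0,0]}

```text
time_s: 6.67
tcp_pos: [613.7, -137.1, 38.9]
tcp_rot: [-2.221, -2.221, 0.0]
force: [-4.2, 1.5, 7.3]
grip_width: 0.667
gripper_force: 44.3
```

Call:
jog_arm:
  increments:
    - {"hand": 0.085,"xyz": [0,0,0],"turn": [0,0,0]}
    - {"hand": 0.085,"xyz": [0,0,0],"turn": [0,0,0]}
    - {"hand": 0.085,"xyz": [0,0,0],"turn": [0,0,0]}
    - {"hand": 0.085,"xyz": [0,0,0],"turn": [0,0,0]}
    - {"hand": 0.085,"xyz": [0,0,0.02],"turn": [0,0,0]}
    - {"hand": 0.085,"xyz": [0,0,0.035],"turn": [0,0,0]}
    - {"hand": 0.085,"xyz": [0,0,0.035],"turn": [0,0,0]}
    - {"hand": 0.085,"xyz": [0,0,0.035],"turn": [0,0,0]}

```text
time_s: 7.33
tcp_pos: [613.0, -136.9, 163.0]
tcp_rot: [-2.221, -2.22, 0.001]
force: [1.2, -0.3, -0.1]
grip_width: 0.994
gripper_force: 0.0
```

Call:
jog_arm:
  increments:
    - {"hand": 0.085,"xyz": [0,0.02,0.03],"turn": [0,0,0]}
    - {"hand": 0.085,"xyz": [-0.004,0.03,0.025],"turn": [0,0,0]}
    - {"hand": 0.085,"xyz": [-0.005,0.037,0.015],"turn": [0,0,0]}
    - {"hand": 0.085,"xyz": [-0.005,0.04,0.01],"turn": [0,0,0]}
    - {"hand": 0.085,"xyz": [-0.005,0.04,0.01],"turn": [0,0,0]}
    - {"hand": 0.085,"xyz": [-0.005,0.04,0],"turn": [0,0,0]}
    - {"hand": 0.085,"xyz": [-0.005,0.04,0],"turn": [0,0,0]}
    - {"hand": 0.085,"xyz": [-0.005,0.04,0],"turn": [0,0,0]}

```text
time_s: 8.0
tcp_pos: [579.0, 151.8, 252.7]
tcp_rot: [2.221, 2.221, 0.001]
force: [0.1, 0.4, -0.4]
grip_width: 0.998
gripper_force: 0.0
```

Call:
jog_arm:
  increments:
    - {"hand": 0.085,"xyz": [-0.007,0.04,0],"turn": [0,0,0]}
    - {"hand": 0.085,"xyz": [-0.007,0.04,0],"turn": [0,0,0]}
    - {"hand": 0.085,"xyz": [-0.007,0.035,0],"turn": [0,0,0]}
    - {"hand": 0.085,"xyz": [-0.005,0.025,0],"turn": [0,0,0]}
    - {"hand": 0.085,"xyz": [0,0,0],"turn": [0,0,0]}
    - {"hand": 0.085,"xyz": [0,0,0],"turn": [0,0,0]}
    - {"hand": 0.085,"xyz": [0,0,0],"turn": [0,0,0]}
    - {"hand": 0.085,"xyz": [0,0,0],"turn": [0,0,0]}

```text
time_s: 8.67
tcp_pos: [553.8, 288.9, 252.2]
tcp_rot: [2.223, 2.22, -0.001]
force: [0.1, -0.4, 0.1]
grip_width: 0.994
gripper_force: 0.0
```

```bash
python3 w.py w4 553,311,128,30,4 553,311,106,32,4 552,312,50,52,2.5
```

```text
8.6667 [553.8 288.9 252.2] [ 2.223e+00  2.220e+00 -1.000e-03] cam [555. 370. 373.]
553,311,128,30,4 1916 mec 554.3 310.2 15.9 mean [554.3 310.9 128.6] rect [554.1 310.1] [30.6 31.7] 1.1
553,311,106,32,4 1915 mec 554.3 310.4 28.9 mean [554.4 316.6 106.1] rect [554.3 310.1] [44.3 44.1] 50.2
552,312,50,52,2.5 6974 mec 553.8 309.6 50.0 mean [553.4 317.9  50.7] rect [553.6 309.9] [99.4 98.3] 43.2
```

View pics/w4.png

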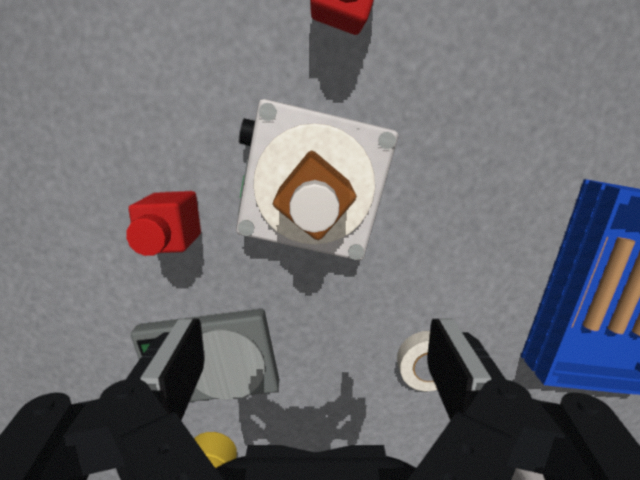

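The bottle's cap is at (315,208) and its body corners at (312,152), (273,195) and (355,195). Its faces run at 50° and -40°. The empty side gap is clear of both red bottles. Turn the hand by -0.696 rad and descend.

Call:
jog_arm:
  increments:
    - {"hand": 0.085,"xyz": [0,0.007,0],"turn": [0,0,-0.116]}
    - {"hand": 0.085,"xyz": [0,0.007,-0.01],"turn": [0,0,-0.116]}
    - {"hand": 0.085,"xyz": [0,0.007,-0.02],"turn": [0,0,-0.116]}
    - {"hand": 0.085,"xyz": [0,0,-0.02],"turn": [0,0,-0.116]}
    - {"hand": 0.085,"xyz": [0,0,0],"turn": [0,0,-0.116]}
    - {"hand": 0.085,"xyz": [0,0,0],"turn": [0,0,-0.116]}
    - {"hand": 0.085,"xyz": [0,0,0],"turn": [0,0,0]}
    - {"hand": 0.085,"xyz": [0,0,0],"turn": [0,0,0]}

```text
time_s: 9.38
tcp_pos: [554.0, 310.0, 202.5]
tcp_rot: [2.845, 1.333, 0.0]
force: [0.1, 0.4, 0.3]
grip_width: 0.994
gripper_force: 0.0
```

Call:
jog_arm:
  increments:
    - {"hand": 0.085,"xyz": [0,0,0],"turn": [0,0,0]}
    - {"hand": 0.085,"xyz": [0,0,0],"turn": [0,0,0]}
    - {"hand": 0.085,"xyz": [0,0,0],"turn": [0,0,0]}
    - {"hand": 0.085,"xyz": [0,0,0],"turn": [0,0,0]}

```text
time_s: 9.72
tcp_pos: [553.6, 310.9, 202.6]
tcp_rot: [-2.845, -1.332, -0.001]
force: [0.6, -0.5, -1.1]
grip_width: 0.996
gripper_force: 0.0
```

Call:
jog_arm:
  increments:
    - {"hand": 0.085,"xyz": [0.0005,-0.0005,-0.025],"turn": [0,0,0]}
    - {"hand": 0.085,"xyz": [0,0,-0.03],"turn": [0,0,0]}
    - {"hand": 0.085,"xyz": [0,0,-0.03],"turn": [0,0,0]}
    - {"hand": 0.085,"xyz": [0,0,-0.02],"turn": [0,0,0]}
    - {"hand": 0.085,"xyz": [0,0,-0.01],"turn": [0,0,0]}
    - {"hand": 0.085,"xyz": [0,0,0],"turn": [0,0,0]}
    - {"hand": 0.085,"xyz": [0,0,0],"turn": [0,0,0]}
    - {"hand": 0.085,"xyz": [0,0,0],"turn": [0,0,0]}

```text
time_s: 10.38
tcp_pos: [555.3, 311.1, 89.5]
tcp_rot: [2.846, 1.331, 0.005]
force: [0.5, -0.3, 0.6]
grip_width: 0.998
gripper_force: 0.0
```

Call:
jog_arm:
  increments:
    - {"hand": 0.03,"xyz": [0,0,0],"turn": [0,0,0]}
    - {"hand": 0.03,"xyz": [0,0,0],"turn": [0,0,0]}
    - {"hand": 0.03,"xyz": [0,0,0],"turn": [0,0,0]}
    - {"hand": 0.03,"xyz": [0,0,0],"turn": [0,0,0]}
    - {"hand": 0.03,"xyz": [0,0,0],"turn": [0,0,0]}
    - {"hand": 0.03,"xyz": [0,0,0],"turn": [0,0,0]}
    - {"hand": 0.03,"xyz": [0,0,0],"turn": [0,0,0]}
    - {"hand": 0.03,"xyz": [0,0,0],"turn": [0,0,0]}
  squeeze: 40

```text
time_s: 11.05
tcp_pos: [554.7, 310.9, 88.6]
tcp_rot: [-2.846, -1.331, -0.003]
force: [-0.6, -0.1, 5.5]
grip_width: 0.512
gripper_force: 42.2
```

Call:
jog_arm:
  increments:
    - {"hand": 0.03,"xyz": [0,0,0.01],"turn": [0,0,0]}
    - {"hand": 0.03,"xyz": [0,0,0.025],"turn": [0,0,0]}
    - {"hand": 0.03,"xyz": [0,0,0.025],"turn": [0,0,0]}
    - {"hand": 0.03,"xyz": [0,0,0.02],"turn": [0,0,0]}
    - {"hand": 0.03,"xyz": [-0.008,-0.016,0],"turn": [0,0,0]}
    - {"hand": 0.03,"xyz": [-0.014,-0.028,0],"turn": [0,0,0]}
    - {"hand": 0.03,"xyz": [-0.015,-0.031,0],"turn": [0,0,0]}
    - {"hand": 0.03,"xyz": [-0.015,-0.031,0],"turn": [0,0,0]}

```text
time_s: 11.72
tcp_pos: [500.7, 203.4, 166.8]
tcp_rot: [2.845, 1.332, -0.002]
force: [0.2, -1.9, -0.6]
grip_width: 0.506
gripper_force: 41.6
```

Call:
jog_arm:
  increments:
    - {"hand": 0.03,"xyz": [-0.015,-0.031,0],"turn": [0,0,0]}
    - {"hand": 0.03,"xyz": [-0.014,-0.028,0],"turn": [0,0,0]}
    - {"hand": 0.03,"xyz": [-0.011,-0.022,0],"turn": [0,0,0]}
    - {"hand": 0.03,"xyz": [0,0,0],"turn": [0,0,0]}
    - {"hand": 0.03,"xyz": [0,0,0],"turn": [0,0,0]}
    - {"hand": 0.03,"xyz": [0,0,0],"turn": [0,0,0]}
    - {"hand": 0.03,"xyz": [0,0,0],"turn": [0,0,0]}
    - {"hand": 0.03,"xyz": [0,0,0],"turn": [0,0,0]}

```text
time_s: 12.38
tcp_pos: [462.3, 124.2, 167.3]
tcp_rot: [-2.845, -1.332, 0.0]
force: [0.3, 0.1, -0.6]
grip_width: 0.507
gripper_force: 41.6
```

```bash
python3 w.py w5 461,121.5,30,44,3
```

```text
12.3833 [462.3 124.2 167.3] [-2.845 -1.332  0.   ] cam [516. 186. 289.]
461,121.5,30,44,3 8699 mec 461.0 121.4 42.0 mean [467.4 129.3  30.7] rect [467.4 130.1] [62.3 83.5] 52.4
```

View pics/w5.png

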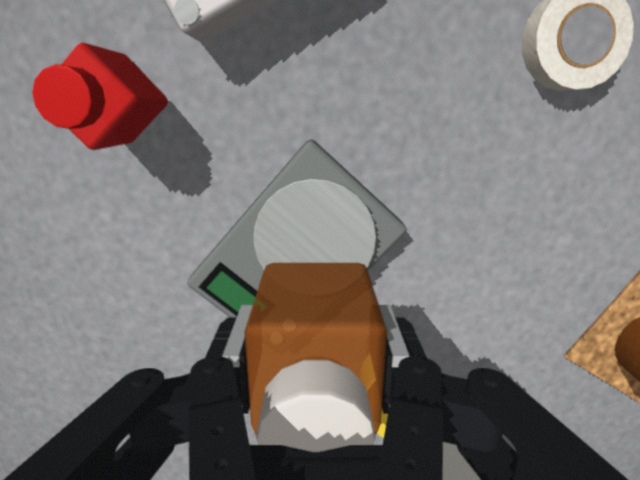

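The bottle hangs straight in the fingers above the pan at (315,237). Lowering it.

Call:
jog_arm:
  increments:
    - {"hand": 0.03,"xyz": [-0.001,-0.002,-0.02],"turn": [0,0,0]}
    - {"hand": 0.03,"xyz": [0,0,-0.03],"turn": [0,0,0]}
    - {"hand": 0.03,"xyz": [0,0,-0.025],"turn": [0,0,0]}
    - {"hand": 0.03,"xyz": [0,0,-0.01],"turn": [0,0,0]}
    - {"hand": 0.03,"xyz": [0,0,-0.005],"turn": [0,0,0]}
    - {"hand": 0.03,"xyz": [0,0,0],"turn": [0,0,0]}
    - {"hand": 0.03,"xyz": [0,0,0],"turn": [0,0,0]}
    - {"hand": 0.03,"xyz": [0,0,0],"turn": [0,0,0]}

```text
time_s: 13.1
tcp_pos: [462.4, 121.8, 79.1]
tcp_rot: [2.845, 1.331, 0.005]
force: [0.2, 0.8, -2.1]
grip_width: 0.512
gripper_force: 41.6
```

Call:
jog_arm:
  increments:
    - {"hand": 0.03,"xyz": [0,0,0],"turn": [0,0,0]}
    - {"hand": 0.03,"xyz": [0,0,0],"turn": [0,0,0]}
    - {"hand": 0.03,"xyz": [0,0,0],"turn": [0,0,0]}
    - {"hand": 0.03,"xyz": [0,0,0],"turn": [0,0,0]}

```text
time_s: 13.43
tcp_pos: [461.3, 121.5, 77.8]
tcp_rot: [2.846, 1.331, 0.001]
force: [0.5, -0.0, -1.5]
grip_width: 0.511
gripper_force: 41.6
```

Call:
jog_arm:
  increments:
    - {"hand": 0.03,"xyz": [0,0,-0.004],"turn": [0,0,0]}
    - {"hand": 0.03,"xyz": [0,0,-0.003],"turn": [0,0,0]}
    - {"hand": 0.03,"xyz": [0,0,-0.001],"turn": [0,0,0]}
    - {"hand": 0.03,"xyz": [0,0,-0.001],"turn": [0,0,0]}
    - {"hand": 0.03,"xyz": [0,0,0],"turn": [0,0,0]}
    - {"hand": 0.03,"xyz": [0,0,0],"turn": [0,0,0]}
    - {"hand": 0.03,"xyz": [0,0,0],"turn": [0,0,0]}
    - {"hand": 0.03,"xyz": [0,0,0],"turn": [0,0,0]}

```text
time_s: 14.1
tcp_pos: [460.8, 121.4, 68.6]
tcp_rot: [-2.846, -1.331, 0.001]
force: [-3.9, -1.4, 5.8]
grip_width: 0.511
gripper_force: 42.2
```

Call:
jog_arm:
  increments:
    - {"hand": 0.085,"xyz": [0,0,0],"turn": [0,0,0]}
    - {"hand": 0.085,"xyz": [0,0,0],"turn": [0,0,0]}
    - {"hand": 0.085,"xyz": [0,0,0],"turn": [0,0,0]}
    - {"hand": 0.085,"xyz": [0,0,0],"turn": [0,0,0]}
    - {"hand": 0.085,"xyz": [0,0,0.02],"turn": [0,0,0]}
    - {"hand": 0.085,"xyz": [0,0,0.035],"turn": [0,0,0]}
    - {"hand": 0.085,"xyz": [0,0,0.035],"turn": [0,0,0]}
    - {"hand": 0.085,"xyz": [0,0,0.035],"turn": [0,0,0]}

```text
time_s: 14.77
tcp_pos: [460.5, 121.4, 194.2]
tcp_rot: [-2.846, -1.331, 0.001]
force: [1.1, 0.6, 0.8]
grip_width: 0.995
gripper_force: 0.0
```

Call:
jog_arm:
  increments:
    - {"hand": 0.085,"xyz": [0,-0.01,0.03],"turn": [0,0,0.116]}
    - {"hand": 0.085,"xyz": [0.001,-0.025,0.02],"turn": [0,0,0.116]}
    - {"hand": 0.085,"xyz": [0.001,-0.035,0.01],"turn": [0,0,0.116]}
    - {"hand": 0.085,"xyz": [0.001,-0.04,0],"turn": [0,0,0.116]}
    - {"hand": 0.085,"xyz": [0.001,-0.04,0],"turn": [0,0,0.116]}
    - {"hand": 0.085,"xyz": [0.001,-0.04,0],"turn": [0,0,0.116]}
    - {"hand": 0.085,"xyz": [0.001,-0.04,0],"turn": [0,0,0]}
    - {"hand": 0.085,"xyz": [0.001,-0.04,0],"turn": [0,0,0]}

```text
time_s: 15.43
tcp_pos: [467.9, -138.0, 253.0]
tcp_rot: [2.26, 2.181, 0.001]
force: [0.7, 0.3, -0.7]
grip_width: 0.995
gripper_force: 0.0
```

Call:
jog_arm:
  increments:
    - {"hand": 0.085,"xyz": [0.001,-0.04,0],"turn": [0,0,0]}
    - {"hand": 0.085,"xyz": [0.001,-0.04,0],"turn": [0,0,0]}
    - {"hand": 0.085,"xyz": [0,-0.035,0],"turn": [0,0,0]}
    - {"hand": 0.085,"xyz": [0,-0.03,0],"turn": [0,0,0]}
    - {"hand": 0.085,"xyz": [0,-0.025,0],"turn": [0,0,0]}
    - {"hand": 0.085,"xyz": [0,0,0],"turn": [0,0,0]}
    - {"hand": 0.085,"xyz": [0,0,0],"turn": [0,0,0]}
    - {"hand": 0.085,"xyz": [0,0,0],"turn": [0,0,0]}

```text
time_s: 16.1
tcp_pos: [470.1, -305.8, 252.5]
tcp_rot: [-2.261, -2.18, -0.0]
force: [-0.5, 0.5, 0.0]
grip_width: 0.995
gripper_force: 0.0
```

```bash
python3 w.py w6 470,-303,120,25,4 466,-306,36,60,1.6
```

```text
16.1 [ 470.1 -305.8  252.5] [-2.261 -2.18  -0.   ] cam [ 474. -225.  374.]
470,-303,120,25,4 1296 mec 470.7 -305.4 13.8 mean [ 470.7 -304.6  120.6] rect [ 470.8 -305.3] [27.1 27. ] 17.3
466,-306,36,60,1.6 7553 mec 468.1 -308.8 55.3 mean [ 467.6 -303.6   36.1] rect [ 467.9 -308.5] [109.1 109.4] 32.8
```

View pics/w6.png

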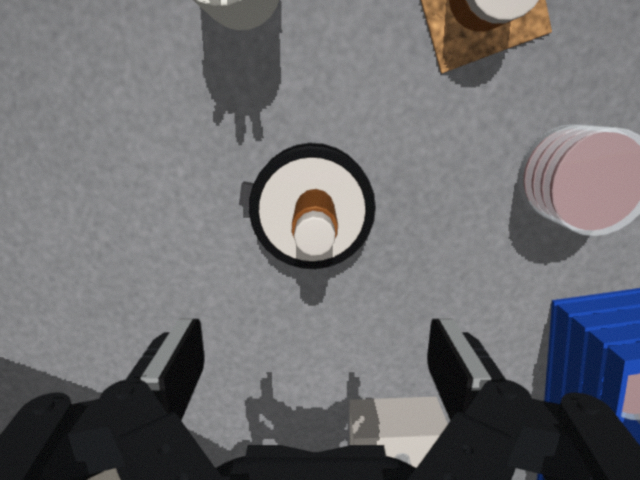

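The vial's cap is at (314,233), near the lamp's middle, and nothing stands beside it. Descending straight onto it.

Call:
jog_arm:
  increments:
    - {"hand": 0.085,"xyz": [0.0005,0.0005,-0.02],"turn": [0,0,0]}
    - {"hand": 0.085,"xyz": [0,0,-0.035],"turn": [0,0,0]}
    - {"hand": 0.085,"xyz": [0,0,-0.035],"turn": [0,0,0]}
    - {"hand": 0.085,"xyz": [0,0,-0.035],"turn": [0,0,0]}
    - {"hand": 0.085,"xyz": [0,0,-0.03],"turn": [0,0,0]}
    - {"hand": 0.085,"xyz": [0,0,-0.015],"turn": [0,0,0]}
    - {"hand": 0.085,"xyz": [0,0,-0.005],"turn": [0,0,0]}
    - {"hand": 0.085,"xyz": [0,0,0],"turn": [0,0,0]}

```text
time_s: 16.82
tcp_pos: [470.0, -304.0, 76.4]
tcp_rot: [-2.257, -2.18, 0.001]
force: [0.2, -0.7, -0.5]
grip_width: 0.993
gripper_force: 0.0
```

Call:
jog_arm:
  increments:
    - {"hand": 0.085,"xyz": [0,0,0],"turn": [0,0,0]}
    - {"hand": 0.085,"xyz": [0,0,0],"turn": [0,0,0]}
    - {"hand": 0.085,"xyz": [0,0,0],"turn": [0,0,0]}
    - {"hand": 0.085,"xyz": [0,0,0],"turn": [0,0,0]}
    - {"hand": 0.085,"xyz": [0,0,0],"turn": [0,0,0]}

```text
time_s: 17.23
tcp_pos: [471.2, -306.2, 79.1]
tcp_rot: [2.26, 2.179, 0.0]
force: [-0.3, -0.3, -0.1]
grip_width: 0.997
gripper_force: 0.0
```

Call:
jog_arm:
  increments:
    - {"hand": 0.02,"xyz": [0,0,0],"turn": [0,0,0]}
    - {"hand": 0.02,"xyz": [0,0,0],"turn": [0,0,0]}
    - {"hand": 0.02,"xyz": [0,0,0],"turn": [0,0,0]}
    - {"hand": 0.02,"xyz": [0,0,0],"turn": [0,0,0]}
    - {"hand": 0.02,"xyz": [0,0,0],"turn": [0,0,0]}
    - {"hand": 0.02,"xyz": [0,0,0],"turn": [0,0,0]}
    - {"hand": 0.02,"xyz": [0,0,0],"turn": [0,0,0]}
    - {"hand": 0.02,"xyz": [0,0,0],"turn": [0,0,0]}
  squeeze: 30

```text
time_s: 17.9
tcp_pos: [470.7, -305.8, 78.0]
tcp_rot: [2.261, 2.181, -0.0]
force: [-0.2, 0.1, 0.9]
grip_width: 0.387
gripper_force: 29.9
```

Call:
jog_arm:
  increments:
    - {"hand": 0.02,"xyz": [0,0,0.01],"turn": [0,0,0]}
    - {"hand": 0.02,"xyz": [0,0,0.025],"turn": [0,0,0]}
    - {"hand": 0.02,"xyz": [0,0,0.035],"turn": [0,0,0]}
    - {"hand": 0.02,"xyz": [0,0,0.035],"turn": [0,0,0]}
    - {"hand": 0.02,"xyz": [0,0,0.03],"turn": [0,0,0]}
    - {"hand": 0.02,"xyz": [0,0,0.015],"turn": [0,0,0]}
    - {"hand": 0.02,"xyz": [0.002,0.01,0],"turn": [0,0,0]}
    - {"hand": 0.02,"xyz": [0.003,0.025,0],"turn": [0,0,0]}

```text
time_s: 18.57
tcp_pos: [476.0, -272.0, 229.3]
tcp_rot: [2.262, 2.175, 0.0]
force: [1.0, 0.1, -1.6]
grip_width: 0.385
gripper_force: 30.0
```

```bash
python3 w.py w7 468,-308,36,60,1.6
```

```text
18.5667 [ 476.  -272.   229.3] [2.262 2.175 0.   ] cam [ 480. -191.  350.]
468,-308,36,60,1.6 7766 mec 467.8 -308.4 55.4 mean [ 466.8 -296.9   36.2] rect [ 467.  -302.2] [109.   95.9] 7.6
```

Call:
jog_arm:
  increments:
    - {"hand": 0.02,"xyz": [0.003,0.025,0],"turn": [0,0,0]}
    - {"hand": 0.02,"xyz": [0.005,0.037,0],"turn": [0,0,0]}
    - {"hand": 0.02,"xyz": [0.005,0.037,0],"turn": [0,0,0]}
    - {"hand": 0.02,"xyz": [0.005,0.037,0],"turn": [0,0,0]}
    - {"hand": 0.02,"xyz": [0.005,0.037,0],"turn": [0,0,0]}
    - {"hand": 0.02,"xyz": [0.005,0.037,0],"turn": [0,0,0]}
    - {"hand": 0.02,"xyz": [0.005,0.037,0],"turn": [0,0,0]}
    - {"hand": 0.02,"xyz": [0.005,0.037,0],"turn": [0,0,0]}

```text
time_s: 19.28
tcp_pos: [512.3, 15.8, 226.0]
tcp_rot: [-2.259, -2.18, 0.003]
force: [1.3, -0.0, -1.5]
grip_width: 0.39
gripper_force: 30.0
```

Call:
jog_arm:
  increments:
    - {"hand": 0.02,"xyz": [0.005,0.037,0],"turn": [0,0,0]}
    - {"hand": 0.02,"xyz": [0.005,0.037,0],"turn": [0,0,0]}
    - {"hand": 0.02,"xyz": [0.005,0.037,0],"turn": [0,0,0]}
    - {"hand": 0.02,"xyz": [0.005,0.037,0],"turn": [0,0,0]}
    - {"hand": 0.02,"xyz": [0.005,0.037,0],"turn": [0,0,0]}
    - {"hand": 0.02,"xyz": [0.005,0.037,0],"turn": [0,0,0]}
    - {"hand": 0.02,"xyz": [0.005,0.03,0],"turn": [0,0,0]}
    - {"hand": 0.02,"xyz": [0.005,0.02,0],"turn": [0,0,0]}

```text
time_s: 19.95
tcp_pos: [551.8, 288.5, 225.6]
tcp_rot: [-2.257, -2.183, 0.004]
force: [-0.2, -0.5, -0.2]
grip_width: 0.393
gripper_force: 30.0
```

Call:
jog_arm:
  increments:
    - {"hand": 0.02,"xyz": [0,0,0],"turn": [0,0,0]}
    - {"hand": 0.02,"xyz": [0,0,0],"turn": [0,0,0]}
    - {"hand": 0.02,"xyz": [0,0,0],"turn": [0,0,0]}
    - {"hand": 0.02,"xyz": [0,0,0],"turn": [0,0,0]}
    - {"hand": 0.02,"xyz": [0,0,0],"turn": [0,0,0]}

```text
time_s: 20.37
tcp_pos: [553.4, 284.2, 227.6]
tcp_rot: [-2.263, -2.179, 0.001]
force: [0.7, 0.7, -0.5]
grip_width: 0.392
gripper_force: 30.0
```

Call:
jog_arm:
  increments:
    - {"hand": 0.02,"xyz": [0,0.01,0],"turn": [0,0,0]}
    - {"hand": 0.02,"xyz": [0,0.015,-0.01],"turn": [0,0,0]}
    - {"hand": 0.02,"xyz": [0,0,-0.025],"turn": [0,0,0]}
    - {"hand": 0.02,"xyz": [0,0,-0.03],"turn": [0,0,0]}
    - {"hand": 0.02,"xyz": [0,0,-0.03],"turn": [0,0,0]}
    - {"hand": 0.02,"xyz": [0,0,-0.02],"turn": [0,0,0]}
    - {"hand": 0.02,"xyz": [0,0,-0.01],"turn": [0,0,0]}
    - {"hand": 0.02,"xyz": [0,0,0],"turn": [0,0,0]}

```text
time_s: 21.03
tcp_pos: [551.5, 310.0, 99.0]
tcp_rot: [-2.259, -2.18, 0.009]
force: [-0.7, -0.6, -1.2]
grip_width: 0.389
gripper_force: 30.0
```

Call:
jog_arm:
  increments:
    - {"hand": 0.02,"xyz": [0,0,0],"turn": [0,0,0]}
    - {"hand": 0.02,"xyz": [0,0,0],"turn": [0,0,0]}
    - {"hand": 0.02,"xyz": [0,0,0],"turn": [0,0,0]}
    - {"hand": 0.02,"xyz": [0,0,0],"turn": [0,0,0]}
    - {"hand": 0.02,"xyz": [0,0,0],"turn": [0,0,0]}
    - {"hand": 0.02,"xyz": [0,0,0],"turn": [0,0,0]}

```text
time_s: 21.53
tcp_pos: [554.1, 310.4, 103.8]
tcp_rot: [2.261, 2.18, 0.002]
force: [-1.3, 0.9, -0.4]
grip_width: 0.391
gripper_force: 30.0
```

```bash
python3 w.py w8 553.7,309.7,50,60,2.5
```

```text
21.5333 [554.1 310.4 103.8] [2.261e+00 2.180e+00 2.000e-03] cam [558. 391. 225.]
553.7,309.7,50,60,2.5 18864 mec 553.7 309.8 50.0 mean [553.8 328.2  50.7] rect [553.6 322.7] [73.6 98.8] 90.0
```

View pics/w8.png

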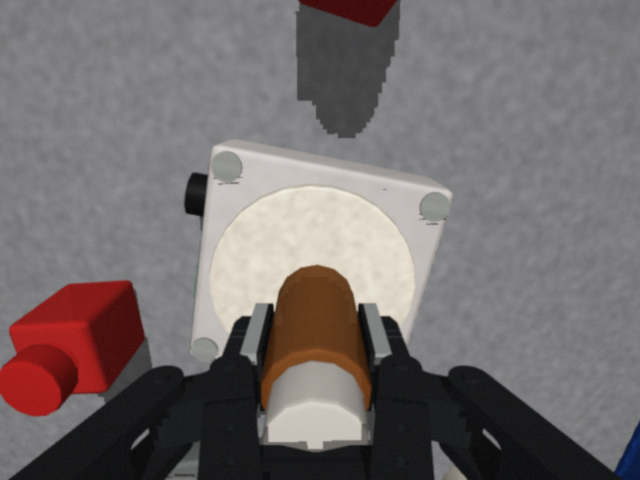

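The vial is straight, over the plate whose middle is near (313,285) and matches (553.7, 309.8). It still has 11 mm to go down.

Call:
jog_arm:
  increments:
    - {"hand": 0.02,"xyz": [-0.0005,-0.0005,-0.004],"turn": [0,0,0]}
    - {"hand": 0.02,"xyz": [0,0,-0.003],"turn": [0,0,0]}
    - {"hand": 0.02,"xyz": [0,0,-0.002],"turn": [0,0,0]}
    - {"hand": 0.02,"xyz": [0,0,0],"turn": [0,0,0]}
    - {"hand": 0.02,"xyz": [0,0,0],"turn": [0,0,0]}
    - {"hand": 0.02,"xyz": [0,0,0],"turn": [0,0,0]}
    - {"hand": 0.02,"xyz": [0,0,0],"turn": [0,0,0]}
    - {"hand": 0.02,"xyz": [0,0,0],"turn": [0,0,0]}

```text
time_s: 22.25
tcp_pos: [553.3, 309.8, 94.1]
tcp_rot: [2.261, 2.181, 0.0]
force: [-0.9, -0.6, -1.0]
grip_width: 0.397
gripper_force: 30.0
```

Call:
jog_arm:
  increments:
    - {"hand": 0.02,"xyz": [0,0,-0.001],"turn": [0,0,0]}
    - {"hand": 0.02,"xyz": [0,0,-0.001],"turn": [0,0,0]}
    - {"hand": 0.02,"xyz": [0,0,-0.0005],"turn": [0,0,0]}
    - {"hand": 0.02,"xyz": [0,0,0],"turn": [0,0,0]}
    - {"hand": 0.02,"xyz": [0,0,0],"turn": [0,0,0]}
    - {"hand": 0.02,"xyz": [0,0,0],"turn": [0,0,0]}
    - {"hand": 0.02,"xyz": [0,0,0],"turn": [0,0,0]}
    - {"hand": 0.02,"xyz": [0,0,0],"turn": [0,0,0]}

```text
time_s: 22.92
tcp_pos: [553.3, 309.8, 92.0]
tcp_rot: [2.261, 2.181, 0.001]
force: [-2.0, -1.0, 5.1]
grip_width: 0.392
gripper_force: 30.2
```

Call:
jog_arm:
  increments:
    - {"hand": 0.085,"xyz": [0,0,0],"turn": [0,0,0]}
    - {"hand": 0.085,"xyz": [0,0,0],"turn": [0,0,0]}
    - {"hand": 0.085,"xyz": [0,0,0],"turn": [0,0,0]}
    - {"hand": 0.085,"xyz": [0,0,0],"turn": [0,0,0]}
    - {"hand": 0.085,"xyz": [0,0,0],"turn": [0,0,0]}
    - {"hand": 0.085,"xyz": [0,0,0.03],"turn": [0,0,0]}
    - {"hand": 0.085,"xyz": [0,0,0.04],"turn": [0,0,0]}
    - {"hand": 0.085,"xyz": [0,0,0.04],"turn": [0,0,0]}

```text
time_s: 23.58
tcp_pos: [552.0, 309.2, 200.6]
tcp_rot: [-2.26, -2.18, 0.006]
force: [1.0, -0.3, 0.7]
grip_width: 0.992
gripper_force: 0.0
```

Call:
jog_arm:
  increments:
    - {"hand": 0.085,"xyz": [0,0,0.03],"turn": [0,0,0]}
    - {"hand": 0.085,"xyz": [0,-0.02,0.015],"turn": [0,0,0]}
    - {"hand": 0.085,"xyz": [0.005,-0.035,0],"turn": [0,0,0]}
    - {"hand": 0.085,"xyz": [0.005,-0.04,0],"turn": [0,0,0]}
    - {"hand": 0.085,"xyz": [0.005,-0.04,0],"turn": [0,0,0]}
    - {"hand": 0.085,"xyz": [0.005,-0.04,0],"turn": [0,0,0]}
    - {"hand": 0.085,"xyz": [0.005,-0.04,0],"turn": [0,0,0]}
    - {"hand": 0.085,"xyz": [0.005,-0.04,0],"turn": [0,0,0]}

```text
time_s: 24.25
tcp_pos: [583.0, 53.0, 246.4]
tcp_rot: [2.261, 2.181, 0.001]
force: [1.1, 0.9, -0.1]
grip_width: 0.996
gripper_force: 0.0
```

Call:
jog_arm:
  increments:
    - {"hand": 0.085,"xyz": [0.005,-0.04,0],"turn": [0,0,0]}
    - {"hand": 0.085,"xyz": [0.005,-0.04,0],"turn": [0,0,0]}
    - {"hand": 0.085,"xyz": [0.005,-0.04,0],"turn": [0,0,0]}
    - {"hand": 0.085,"xyz": [0.005,-0.03,0],"turn": [0,0,0]}
    - {"hand": 0.085,"xyz": [0.005,-0.025,0],"turn": [0,0,0]}
    - {"hand": 0.085,"xyz": [0.005,-0.02,0],"turn": [0,0,0]}
    - {"hand": 0.085,"xyz": [0,0,0],"turn": [0,0,0]}
    - {"hand": 0.085,"xyz": [0,0,0],"turn": [0,0,0]}

```text
time_s: 24.92
tcp_pos: [613.1, -141.1, 246.0]
tcp_rot: [-2.263, -2.178, 0.0]
force: [0.2, 0.2, 0.7]
grip_width: 0.996
gripper_force: 0.0
```

Call:
jog_arm:
  increments:
    - {"hand": 0.085,"xyz": [0,0,0],"turn": [0,0,0]}
    - {"hand": 0.085,"xyz": [0,0,0],"turn": [0,0,0]}
    - {"hand": 0.085,"xyz": [0,0,0],"turn": [0,0,0]}
    - {"hand": 0.085,"xyz": [0,0,0],"turn": [0,0,0]}

```text
time_s: 25.25
tcp_pos: [613.1, -139.2, 246.5]
tcp_rot: [2.26, 2.182, 0.0]
force: [0.2, 0.1, 0.2]
grip_width: 1.0
gripper_force: 0.0
```

```bash
python3 w.py w9 613,-137,54,45,4
```

```text
25.25 [ 613.1 -139.2  246.5] [2.26  2.182 0.   ] cam [617. -58. 368.]
613,-137,54,45,4 3873 mec 615.0 -136.8 28.9 mean [ 615.2 -135.8   54.7] rect [ 615.2 -136.5] [57.1 57. ] 16.7
```

Call:
jog_arm:
  increments:
    - {"hand": 0.085,"xyz": [0.002,0.0025,-0.03],"turn": [0,0,0]}
    - {"hand": 0.085,"xyz": [0,0,-0.038],"turn": [0,0,0]}
    - {"hand": 0.085,"xyz": [0,0,-0.038],"turn": [0,0,0]}
    - {"hand": 0.085,"xyz": [0,0,-0.038],"turn": [0,0,0]}
    - {"hand": 0.085,"xyz": [0,0,-0.03],"turn": [0,0,0]}
    - {"hand": 0.085,"xyz": [0,0,-0.02],"turn": [0,0,0]}
    - {"hand": 0.085,"xyz": [0,0,-0.012],"turn": [0,0,0]}
    - {"hand": 0.085,"xyz": [0,0,0],"turn": [0,0,0]}

```text
time_s: 25.97
tcp_pos: [613.0, -136.8, 37.0]
tcp_rot: [-2.257, -2.178, 0.004]
force: [-0.6, 1.0, 0.5]
grip_width: 0.999
gripper_force: 0.0
```

Call:
jog_arm:
  increments:
    - {"hand": 0.085,"xyz": [0,0,0],"turn": [0,0,0]}
    - {"hand": 0.085,"xyz": [0,0,0],"turn": [0,0,0]}
    - {"hand": 0.085,"xyz": [0,0,0],"turn": [0,0,0]}
    - {"hand": 0.085,"xyz": [0,0,0],"turn": [0,0,0]}
    - {"hand": 0.085,"xyz": [0,0,0],"turn": [0,0,0]}
    - {"hand": 0.085,"xyz": [0,0,0],"turn": [0,0,0]}

```text
time_s: 26.47
tcp_pos: [615.6, -137.9, 41.3]
tcp_rot: [2.26, 2.18, 0.001]
force: [0.6, -0.1, 0.4]
grip_width: 0.994
gripper_force: 0.0
```

Call:
jog_arm:
  increments:
    - {"hand": 0.045,"xyz": [0,0,0],"turn": [0,0,0]}
    - {"hand": 0.045,"xyz": [0,0,0],"turn": [0,0,0]}
    - {"hand": 0.045,"xyz": [0,0,0],"turn": [0,0,0]}
    - {"hand": 0.045,"xyz": [0,0,0],"turn": [0,0,0]}
    - {"hand": 0.045,"xyz": [0,0,0],"turn": [0,0,0]}
    - {"hand": 0.045,"xyz": [0,0,0],"turn": [0,0,0]}
    - {"hand": 0.045,"xyz": [0,0,0],"turn": [0,0,0]}
    - {"hand": 0.045,"xyz": [0,0,0],"turn": [0,0,0]}
  squeeze: 40

```text
time_s: 27.13
tcp_pos: [615.4, -137.8, 40.8]
tcp_rot: [2.261, 2.181, 0.0]
force: [-1.5, -0.2, 3.2]
grip_width: 0.668
gripper_force: 43.4
```

Call:
jog_arm:
  increments:
    - {"hand": 0.045,"xyz": [0,0,0.01],"turn": [0,0,0]}
    - {"hand": 0.045,"xyz": [0,0,0.03],"turn": [0,0,0]}
    - {"hand": 0.045,"xyz": [0,0,0.035],"turn": [0,0,0]}
    - {"hand": 0.045,"xyz": [0,0,0.03],"turn": [0,0,0]}
    - {"hand": 0.045,"xyz": [-0.01,-0.012,0.01],"turn": [0,0,0]}
    - {"hand": 0.045,"xyz": [-0.02,-0.023,0],"turn": [0,0,0]}
    - {"hand": 0.045,"xyz": [-0.025,-0.029,0],"turn": [0,0,0]}
    - {"hand": 0.045,"xyz": [-0.025,-0.029,0],"turn": [0,0,0]}

```text
time_s: 27.8
tcp_pos: [533.4, -231.2, 154.7]
tcp_rot: [-2.259, -2.182, 0.001]
force: [0.5, -0.8, -2.7]
grip_width: 0.664
gripper_force: 43.4
```

Call:
jog_arm:
  increments:
    - {"hand": 0.045,"xyz": [-0.025,-0.029,0],"turn": [0,0,0]}
    - {"hand": 0.045,"xyz": [-0.02,-0.023,0],"turn": [0,0,0]}
    - {"hand": 0.045,"xyz": [-0.014,-0.016,0],"turn": [0,0,0]}
    - {"hand": 0.045,"xyz": [-0.008,-0.01,0],"turn": [0,0,0]}
    - {"hand": 0.045,"xyz": [0,0,0],"turn": [0,0,0]}
    - {"hand": 0.045,"xyz": [0,0,0],"turn": [0,0,0]}
    - {"hand": 0.045,"xyz": [0,0,0],"turn": [0,0,0]}
    - {"hand": 0.045,"xyz": [0,0,0],"turn": [0,0,0]}

```text
time_s: 28.47
tcp_pos: [468.7, -307.9, 155.1]
tcp_rot: [-2.259, -2.182, -0.0]
force: [-0.2, 0.3, -1.5]
grip_width: 0.66
gripper_force: 43.4
```

Call:
jog_arm:
  increments:
    - {"hand": 0.045,"xyz": [0,0,0],"turn": [0,0,0]}
    - {"hand": 0.045,"xyz": [0,0,0],"turn": [0,0,0]}
    - {"hand": 0.045,"xyz": [0,0,0],"turn": [0,0,0]}
    - {"hand": 0.045,"xyz": [0,0,0],"turn": [0,0,0]}

```text
time_s: 28.8
tcp_pos: [468.4, -308.4, 155.4]
tcp_rot: [-2.261, -2.182, -0.0]
force: [-0.2, 0.7, -2.3]
grip_width: 0.673
gripper_force: 43.4
```

```bash
python3 w.py w10 468,-308,36,60,1.6
```

```text
28.8 [ 468.4 -308.4  155.4] [-2.261 -2.182 -0.   ] cam [ 473. -227.  277.]
468,-308,36,60,1.6 11895 mec 468.0 -308.8 55.1 mean [ 468.2 -291.4   36.2] rect [ 467.7 -297.2] [109.8  86.2] 0.4
```

Need 82.6 mm down; 74 first.

Call:
jog_arm:
  increments:
    - {"hand": 0.045,"xyz": [0,-0.001,-0.02],"turn": [0,0,0]}
    - {"hand": 0.045,"xyz": [0,0,-0.025],"turn": [0,0,0]}
    - {"hand": 0.045,"xyz": [0,0,-0.02],"turn": [0,0,0]}
    - {"hand": 0.045,"xyz": [0,0,-0.009],"turn": [0,0,0]}
    - {"hand": 0.045,"xyz": [0,0,0],"turn": [0,0,0]}
    - {"hand": 0.045,"xyz": [0,0,0],"turn": [0,0,0]}
    - {"hand": 0.045,"xyz": [0,0,0],"turn": [0,0,0]}
    - {"hand": 0.045,"xyz": [0,0,0],"turn": [0,0,0]}

```text
time_s: 29.52
tcp_pos: [469.2, -310.6, 83.3]
tcp_rot: [2.259, 2.179, 0.001]
force: [0.5, -0.4, -1.8]
grip_width: 0.666
gripper_force: 43.5
```

Call:
jog_arm:
  increments:
    - {"hand": 0.045,"xyz": [0,0,0],"turn": [0,0,0]}
    - {"hand": 0.045,"xyz": [0,0,0],"turn": [0,0,0]}
    - {"hand": 0.045,"xyz": [0,0,0],"turn": [0,0,0]}
    - {"hand": 0.045,"xyz": [0,0,0],"turn": [0,0,0]}
    - {"hand": 0.045,"xyz": [0,0,0],"turn": [0,0,0]}

```text
time_s: 29.93
tcp_pos: [468.2, -309.8, 81.6]
tcp_rot: [2.261, 2.181, 0.0]
force: [-1.0, 0.5, -1.6]
grip_width: 0.671
gripper_force: 43.5
```

Call:
jog_arm:
  increments:
    - {"hand": 0.045,"xyz": [0,0,-0.004],"turn": [0,0,0]}
    - {"hand": 0.045,"xyz": [0,0,-0.003],"turn": [0,0,0]}
    - {"hand": 0.045,"xyz": [0,0,-0.001],"turn": [0,0,0]}
    - {"hand": 0.045,"xyz": [0,0,-0.001],"turn": [0,0,0]}
    - {"hand": 0.045,"xyz": [0,0,0],"turn": [0,0,0]}
    - {"hand": 0.045,"xyz": [0,0,0],"turn": [0,0,0]}
    - {"hand": 0.045,"xyz": [0,0,0],"turn": [0,0,0]}
    - {"hand": 0.045,"xyz": [0,0,0],"turn": [0,0,0]}

```text
time_s: 30.6
tcp_pos: [468.1, -309.7, 72.7]
tcp_rot: [-2.261, -2.181, 0.0]
force: [-3.0, 1.7, 4.1]
grip_width: 0.668
gripper_force: 44.0
```

Contact. Release, rise and move clear, then check all three.

Call:
jog_arm:
  increments:
    - {"hand": 0.085,"xyz": [0,0,0],"turn": [0,0,0]}
    - {"hand": 0.085,"xyz": [0,0,0],"turn": [0,0,0]}
    - {"hand": 0.085,"xyz": [0,0,0],"turn": [0,0,0]}
    - {"hand": 0.085,"xyz": [0,0,0],"turn": [0,0,0]}
    - {"hand": 0.085,"xyz": [0,0,0.02],"turn": [0,0,0]}
    - {"hand": 0.085,"xyz": [0,0,0.035],"turn": [0,0,0]}
    - {"hand": 0.085,"xyz": [0,0,0.035],"turn": [0,0,0]}
    - {"hand": 0.085,"xyz": [0,0,0.035],"turn": [0,0,0]}

```text
time_s: 31.27
tcp_pos: [467.8, -309.5, 198.2]
tcp_rot: [-2.261, -2.18, 0.0]
force: [0.5, -0.8, 0.6]
grip_width: 0.995
gripper_force: 0.0
```

Call:
jog_arm:
  increments:
    - {"hand": 0.085,"xyz": [0,0,0.04],"turn": [0,0,0]}
    - {"hand": 0.085,"xyz": [0.015,0.02,0.035],"turn": [0,0,0]}
    - {"hand": 0.085,"xyz": [0.02,0.03,0.02],"turn": [0,0,0]}
    - {"hand": 0.085,"xyz": [0.02,0.03,0],"turn": [0,0,0]}
    - {"hand": 0.085,"xyz": [0.02,0.03,0],"turn": [0,0,0]}
    - {"hand": 0.085,"xyz": [0,0,0],"turn": [0,0,0]}
    - {"hand": 0.085,"xyz": [0,0,0],"turn": [0,0,0]}
    - {"hand": 0.085,"xyz": [0,0,0],"turn": [0,0,0]}

```text
time_s: 31.93
tcp_pos: [542.5, -200.5, 290.9]
tcp_rot: [-2.261, -2.181, 0.001]
force: [-0.6, -0.4, -0.8]
grip_width: 0.995
gripper_force: 0.0
```

```bash
cat > c.py <<'E'
from h import *
for c in ["scene","side"]:
    im,d=env.capture(c); cv2.imwrite(f"pics/{c}1.png",im); p=cloud(c,d).reshape(-1,3)
    for n,x,y,z,r,t in [("bottle cap",461,121.5,108,40,5),("jar lid",468,-308.5,86,50,4),("vial cap",553.7,309.7,134,40,5),("pot",414,-122,85,60,5),("dish",706,-287,60,70,4),("tape",673,114,20,60,4)]:
        q=p[(np.hypot(p[:,0]-x,p[:,1]-y)<r)&(abs(p[:,2]-z)<t)]
        if len(q)<8: print(c,n,len(q)); continue
        (cx,cy),R=cv2.minEnclosingCircle(q[:,:2].astype(np.float32)); print(c,n,len(q),round(cx),round(cy),round(R),round(q[:,2].mean(),1))
E
python3 c.py
```

```text
scene bottle cap 118 459 120 17 108.5
scene jar lid 724 469 -309 30 86.3
scene vial cap 75 553 308 16 133.3
scene pot 521 415 -124 35 86.7
scene dish 2591 707 -287 46 59.9
scene tape 496 674 114 34 21.5
side bottle cap 126 460 122 17 106.5
side jar lid 153 468 -308 30 84.5
side vial cap 165 553 311 15 133.7
side pot 267 411 -121 36 84.4
side dish 279 705 -285 47 57.8
side tape 362 673 114 33 19.6
```

View pics/scene1.png

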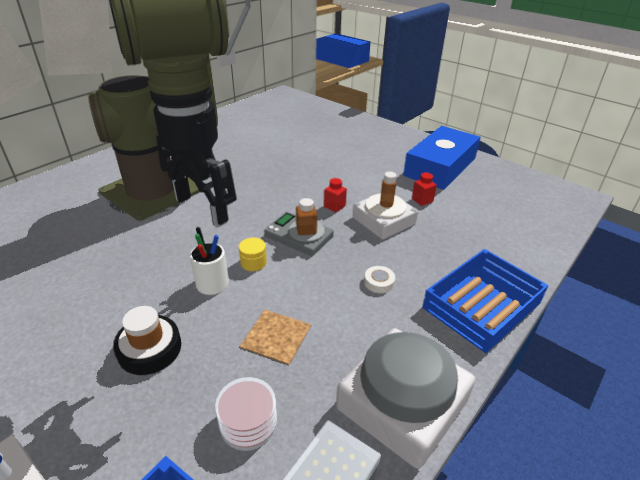

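The bottle stands on the balance at (306,215), the vial on the stirrer at (389,190) and the jar on the lamp at (143,325). All are upright and within about 2 mm of their plates' middles, and the bystanders have not moved. Handing in.

```bash
python3 -c "
from bench import env
print(env.finish_job())"
```

```text
the job is handed in; nothing more can be done
None
```

The bottle is on the balance, the jar on the lamp and the vial on the stirrer, all upright and within about 2 mm of centre with the bystanders unmoved; the job was handed in at about 32 s, but no verdict was returned.

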